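# Set the fume hood's slide gate and put the wet brayer under it

## Robot

A 6-joint arm with a two-finger parallel gripper is mounted at the origin on a cart in front of the work surface, level with it; the furniture and walls round the work are solid. World frame = base frame: x ahead of the robot, y to its left, z up, the work surface at z = 0. Lengths are in m, angles in rad, forces in N, time in s.
With the tool pointing down it reaches from about 0.25 to 0.8 m from the base axis. Payload 3.9 kg.
Tool frame: the origin (TCP) lies on the centre line of the jaws, within the pads' length; the fingertips stand 11 mm ahead of it and the grasp point (between the pads) lies 8 mm behind it; z points along the fingers, y is the line along which they close (so a half turn about z gives the same grasp; the last joint's range is limited). The gripper opens to 85 mm and grips with 20 to 120 N. Pads are 22 mm wide; open, the fingers measure 114 mm over their backs; the gripper's body (76 mm by 85 mm) begins 54 mm behind the grasp point. The pads swing forward as they close: fully open they stand 13 mm farther back than shut.
Start: joints at [-1.228, 0.26, -0.138, 1.173, 0, 1.571], TCP at [0.176, -0.494, 0.242] pointing down, gripper open.
Joint ranges: [-2.78, 2.78], [-0.83, 1.72], [-1.28, 1.37], [-1.9, 2.12], [-1.57, 1.48], [-3.14, 3.14]. Speed limits (rad/s): [2.57, 2.57, 3.14, 3.14, 3.14, 3.14].

## Interface

Orientations are given as a rotation vector (axis times angle).
In Python, from station import get_obs, read_camera, job_done, look_for, outline_of, landmark_of gives the robot as it stands.
- The arm moves only by the tool apply_moves, never from a script. Its argument "commands" is a list of rows, each an object with "translation": the shift along the world's x, y, z in cm, a list of three; "turn": the turn about the world's z in rad. A call has exactly 5 rows; each row is the pose to reach, as a shift and turn from the pose commanded when the call began; what a row does not reach only later rows make up. A row lasts 1/10 s, in which the tool goes at most 50 mm and 8.59 degrees, less where a joint would pass 70% of its speed; a pose out of reach is approached as far as the arm can. A call with a gripper value outside its range is refused whole. "hand" is the finger opening in cm, from 0 to 8.54, set as the call begins (left out, the last holds). The fingers move at their own pace and stop on an object; "grip_force" is the grip in N (left out, the last holds). Time passes only in rows, so rows that repeat a pose let the fingers close, or fill a call up. It gives the time, the measured TCP pose, the force, the opening and the grip force at its end, in the units of the state.
- get_obs(): the state, without advancing time (a new reading comes with each control period).
- read_camera(name): name is "scene" or "top" or "wrist"; returns a dict with "img" (480x640x3 uint8, blue, green, red), "fx", "fy", "cx", "cy" (pixels), "rvec" (rotation vector, rad) and "tvec" (3), from world to camera coordinates, as OpenCV has them. Camera axes: x right, y down, z forward; pixel columns grow to the right and rows downward; lengths in m; the calibration is good to about 2 mm. A picture is of the moment at which its call begins. There is no depth.
- job_done(): hands the job in; it is judged then, once.
Trained networks look in the newest picture that a camera, given by its name, has taken for a name from the list of things; names that differ only in an ending like _2 or _b are one class to them, and where a whole thing is asked for, a point or a joint stands for the part that bears it (a point fixed in the world has none). Each returns a list of dicts, best first, with "p" (0 to 1); they miss things now and then, are a little off and sometimes report something else, mostly with a low value. They report only what shows in the picture. A call takes as long as a camera call.
- look_for(camera, query): "position" ([x, y, z] in m, in the coordinates of the camera as it stood for that picture, good to about 4 mm: the middle of the surface that is visible of it).
- outline_of(camera, query): "pixels" (480x640 bool, what is visible of it).
- landmark_of(camera, query): "position" ([x, y, z] in m, in the coordinates of the camera as it stood for that picture, good to about 4 mm: a listed point, or the origin of a listed thing).
The state is a dict: "time": time; "joints": joint angles; "joint_vel": joint speeds; "effort": joint torques, N m; "eef_pos": TCP position; "eef_rot": TCP orientation; "force": force on the tool from outside, world axes, zero at the start; "torque": the same for the moment, N m; "gripper_width": opening from 0.0 (shut) to 1.0 (fully open); "grip_force": force on a finger pad.
Only numpy, scipy, OpenCV 4.12 (cv2) and the standard library are available. Lean on these libraries where they do the work, as an engineer would, in place of code of your own. Each camera call takes 0.05 s, during which the arm holds its last target. There are 200 camera calls.

## Task

The brayer has just been wiped down with solvent and must air off under the bench fume hood. First pull the hood's stiff slide gate out to half open, so that the red mark on its blade just comes out at the edge of the housing, and let go of it. Then lay the brayer down flat on the hood's drip tray, without dropping it, its roller under the clear visor squarely in front of the round inlet and its handle towards the front of the tray; leave the other things where they are.

Things in the scene. Friction and masses are not known exactly. Their poses are not given: they have to be found in the camera images.
- hood: Bench fume hood, fixed: white filter box 160 deep x 350 wide x 240 mm high with a slide gate round its inlet, a clear visor above and a drip tray before it. Origin on the table under the middle of the box's front face; x into the box (away from the tray), y to the left seen from the tray, z up. Gate housing: 120 wide x 110 mm high, 18 mm proud of the face (22 at the bead), 50 mm above the table.
- visor_edge (a point): Middle of the clear visor's front edge, at its underside: 70 mm out from the box's face, 240 mm above the table. The visor is a level 5 mm sheet as wide as the box. A tool pointing straight down at the gate's grip strikes it. Axes of the hood.
- tray (a point): Centre of the floor of the steel drip tray, 3 mm above the table and 124 mm out from the box's face. The tray reaches 121 mm to front and back of it and 140 mm to each side; lip 9 mm above the table at the front and both sides. Axes of the hood.
- gate (a joint): Gate opening in m: 0 shut, 0.040 half, 0.080 full. The blade slides level to the left (hood +y) against about 9 N dry friction (a little more when fast) and stays where left. Ticks on its upper and lower edges: thin black at 1/4 and 3/4, broad red at half. At half open the 3 mm red tick has just come out whole at the housing's left edge and the blade's end stands across the middle of the inlet.
- gate_grip (a point): Centre of the red plastic grip on the gate's outer end, moving with the gate: an upright plate 10 mm thick (hood's y), 44 mm high, 29 to 67 mm out from the box's face. This point is 48 mm out, 105 mm above the table, 85 mm + gate opening left of the inlet's centre. Axes of the hood. The visor is 135 mm above and reaches 22 mm farther out: a tool tipped 35 to 40 degrees, from front and above, clears it.
- inlet_centre (a point): Centre of the round inlet (80 mm across) in the face of the gate housing, 18 mm out from the box's face, 105 mm above the table. Axes of the hood.
- brayer_grip (a point): Point in the brayer's red handle to grasp, 15 mm above what it lies on, half-way up. Brayer: ink roller 177 long x 110 wide x 35 mm high, 0.15 to 0.25 kg, lying flat, loose. x along the handle towards the roller, y along the roller's axis, z up. The handle reaches from 73 mm behind this point to 23 mm before it, up to 24 mm wide, 30 mm high.
- brayer_roller (a point): Centre of the brayer's black roller (33 mm thick, 84 mm long), 87 mm ahead of brayer_grip along x and 18 mm above what the brayer lies on; same axes as brayer_grip.
- tape_brown: Bystander: roll of brown tape lying flat, 100 mm across, 49 mm high, loose; origin at the centre of its underside.
- flat_brush: Bystander: paint brush 205 x 14 x 12 mm, loose, lying on the right-hand part of the drip tray along the hood's x, about 113 mm right of the tray's centre line; origin at the middle of its underside, y along its length.
- ink_bottle_plum: Bystander: white ink bottle with a white ribbed cap and a plum band, 60 mm across, 110 mm high, loose, standing in the front left corner of the drip tray, about 100 mm left of the tray's centre line and 200 mm out from the box's face; origin at the centre of its underside.

How it is judged:
On the way, in this order (a step that is already met when the one before it is completed fails the run):
1. the gate stands half open (within 5 mm), at rest and let go of, with the brayer not yet under the visor (value of joint gate between 0.035 and 0.045 m and velocity of joint gate between -0.003 and 0.003 m/s and contact force between the fingers and gate below 0.1 N), for 0.2 s.
2. the brayer lies flat on the drip tray, its roller under the visor in front of the inlet (x of brayer_roller in the frame of hood above -0.075 m and y of brayer_roller in the frame of hood between -0.04 and 0.04 m and z of brayer_roller in the frame of hood below 0.027 m and angle between brayer_roller's own z axis and vertical below 0.1 rad), for 0.2 s.
At the end, for the whole second after the job is handed in: Gate 35 to 45 mm open; brayer released, flat (0.1 rad) on the tray, roller centre at most 75 mm out from the box's face and within 40 mm either side of the inlet's centre line, roller along the face within 0.3 rad, handle to the front; bystanders where they stood (all of step 2 and value of joint gate between 0.035 and 0.045 m and x of brayer_grip in the frame of hood below -0.1 m and angle between the y axis of brayer_roller and the y axis of hood, either way round below 0.3 rad and z of brayer_roller in the frame of hood above 0.015 m and distance between brayer_roller and inlet_centre below 0.12 m); the robot touches nothing.
It fails at once if the brayer is let go of while its roller is more than 25 mm above the tray (z of brayer_roller in the frame of hood above 0.046 m and contact force between the fingers and brayer below 0.01 N).
It fails at once if the brown tape is moved by more than 25 mm (distance of tape_brown from where it was at the start of the episode above 0.025 m).
It fails at once if the brush on the tray is moved by more than 25 mm (distance of flat_brush from where it was at the start of the episode above 0.025 m).
It fails at once if the ink bottle on the tray is moved by more than 25 mm or tipped over (distance of ink_bottle_plum from where it was at the start of the episode above 0.025 m or angle between ink_bottle_plum's own z axis and vertical above 0.5 rad).
It also fails if it takes over 67 s, if anything falls off the work surface, if the arm or the gripper's body presses on something with over 40 N, if the wrist force passes 120 N, or if a joint passes its speed limit or range.

## Working session

There is one attempt and no reset: what is moved stays moved. The work goes in short steps, Python scripts to look and compute and a tool call to move; the robot and the scene stay as the last step left them, time stands still between calls to the robot, and variables do not carry over. Pictures are saved under pics/ and viewed, at most 10 in all, crops included, and the job is handed in when it is done.

Besides the shell and the picture viewer there is one more tool, called after "Emit:" as name(argument=value, ...) on one line, values as JSON. apply_moves: Moves the arm, as the interface text tells. Its arguments: {"type":"object","properties":{"commands":{"type":"array"},"hand":{"type":"number"},"grip_force":{"type":"number"}},"required":["commands"]}

```bash
mkdir -p pics; cat > h.py <<'E'
import numpy as np, cv2
from station import *
def w(c,p): 
    R=cv2.Rodrigues(np.array(c["rvec"],float))[0]; return R.T@(np.array(p)-np.array(c["tvec"]).ravel())
def px(c,p):
    return cv2.projectPoints(np.array([p],float),np.array(c["rvec"],float),np.array(c["tvec"],float),np.array([[c["fx"],0,c["cx"]],[0,c["fy"],c["cy"]],[0,0,1]]),None)[0].ravel()
E
python3 - <<'E'
from h import *
o=get_obs(); print(o["eef_pos"],o["eef_rot"],o["gripper_width"])
ims=[]
for n in ("scene","top"):
    c=read_camera(n); cv2.imwrite(f"pics/{n}0.png",c["img"])
    print(n,"cam at",np.round(w(c,[0,0,0]),3))
    for q in ("hood","visor_edge","tray","gate_grip","inlet_centre","brayer_grip","brayer_roller","tape_brown","flat_brush","ink_bottle_plum"):
        for r in landmark_of(n,q)[:1]: print(n,q,round(r["p"],2),np.round(w(c,r["position"]),3))
E
```

```text
[ 0.17624009 -0.49381537  0.24145961] [-3.09364415e+00 -5.35440769e-01  5.20068654e-04] 1.0004334969581699
scene cam at [-0.114  0.639  1.123]
scene hood 0.76 [ 0.662 -0.013 -0.003]
scene visor_edge 0.71 [ 0.587 -0.023  0.238]
scene tray 0.56 [ 0.532 -0.028 -0.   ]
scene gate_grip 0.67 [0.603 0.073 0.103]
scene inlet_centre 0.97 [ 0.64  -0.017  0.105]
scene brayer_grip 0.87 [ 0.518 -0.342  0.016]
scene brayer_roller 0.86 [ 0.603 -0.333  0.017]
scene tape_brown 0.72 [ 0.53   0.337 -0.003]
scene flat_brush 0.55 [ 0.547 -0.139  0.004]
scene ink_bottle_plum 0.88 [0.446 0.065 0.002]
top cam at [0.237 0.066 1.25 ]
top hood 0.84 [ 0.66  -0.016  0.002]
top visor_edge 0.88 [ 0.589 -0.019  0.242]
top tray 0.8 [ 0.537 -0.029  0.003]
top gate_grip 0.71 [0.529 0.335 0.001]
top inlet_centre 0.96 [ 0.643 -0.01   0.108]
top brayer_grip 0.76 [ 0.518 -0.342  0.012]
top brayer_roller 0.69 [ 0.606 -0.336  0.015]
top tape_brown 0.66 [ 0.528  0.339 -0.002]
top flat_brush 0.52 [ 0.544 -0.138 -0.002]
top ink_bottle_plum 0.81 [0.45  0.068 0.003]
```

View pics/scene0.png

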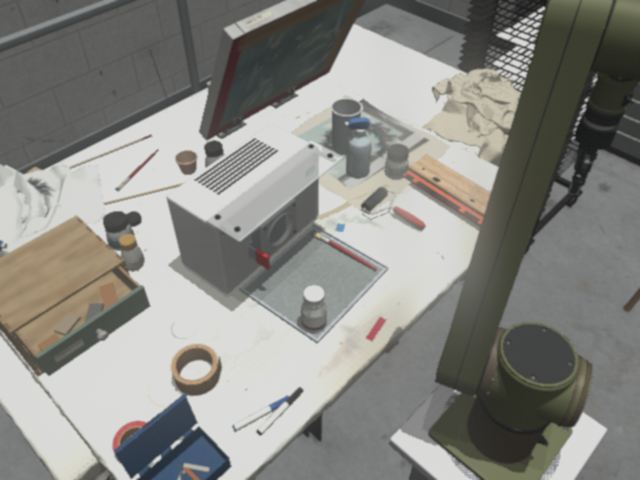

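View pics/top0.png

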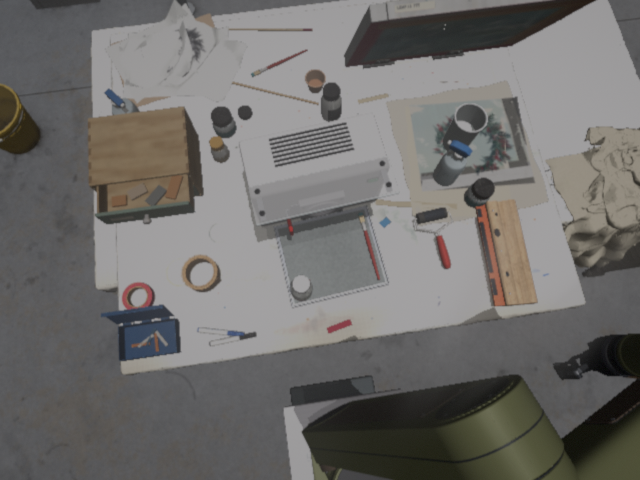

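```bash
cat >> h.py <<'E'
from scipy.optimize import least_squares
L={"hood":(0,0,0),"visor_edge":(-.07,0,.24),"tray":(-.124,0,.003),"inlet_centre":(-.018,0,.105)}
def fit(obs):
    def f(p):
        c,s=np.cos(p[2]),np.sin(p[2])
        return np.concatenate([[p[0]+c*a-s*b-m[0],p[1]+s*a+c*b-m[1]] for (a,b),m in obs])
    r=least_squares(f,[.66,-.015,.09],loss="soft_l1",f_scale=.004); return r.x,np.round(r.fun*1e3,1)
E
python3 - <<'E'
from h import *
obs=[(L["hood"][:2],(.662,-.013)),(L["hood"][:2],(.660,-.016)),(L["visor_edge"][:2],(.587,-.023)),(L["visor_edge"][:2],(.589,-.019)),
(L["tray"][:2],(.532,-.028)),(L["tray"][:2],(.537,-.029)),(L["inlet_centre"][:2],(.64,-.017)),(L["inlet_centre"][:2],(.643,-.010))]
p,r=fit(obs); print(p,r)
def toh(q,p):
    c,s=np.cos(p[2]),np.sin(p[2]); d=np.array(q)-p[:2]; return np.round([c*d[0]+s*d[1],-s*d[0]+c*d[1]],4)
for n,q in dict(grip=(.603,.073),bottle=(.448,.0665),brush=(.5455,-.1385)).items(): print(n,toh(q,p))
# box front top edge corners in top image -> yaw: rows found by outline
c=read_camera("top")
m=outline_of("top","flat_brush")
R=cv2.Rodrigues(np.array(c["rvec"],float))[0]
def ray(u,v,z):
    d=R.T@np.array([(u-c["cx"])/c["fx"],(v-c["cy"])/c["fy"],1]); o=w(c,[0,0,0]); return o+d*(z-o[2])/d[2]
# tray corners by eye
for u,v,z in [(283,252,.009),(289,303,.009),(387,285,.009),(255,222,.245),(390,200,.245),(380,228,.009)]: print(u,v,np.round(ray(u,v,z),4))
cv2.imwrite("pics/crop.png",cv2.resize(c["img"][100:330,220:460],(720,690))[:600])
E
```

```text
[ 0.65895731 -0.01347009  0.11678622] [-3.  -0.5 -1.   2.5  2.4  1.4  0.4 -2.6  3.8  0.1 -1.2  1.1  1.1  1.4
 -1.9 -5.6]
grip [-0.0455  0.0924]
bottle [-0.2002  0.104 ]
brush [-0.1273 -0.111 ]
283 252 [0.5612 0.1053 0.009 ]
289 303 [0.415  0.1075 0.009 ]
387 285 [ 0.4247 -0.1692  0.009 ]
255 222 [0.5812 0.1534 0.245 ]
390 200 [ 0.5889 -0.1705  0.245 ]
380 228 [ 0.5911 -0.1808  0.009 ]
```

View pics/crop.png

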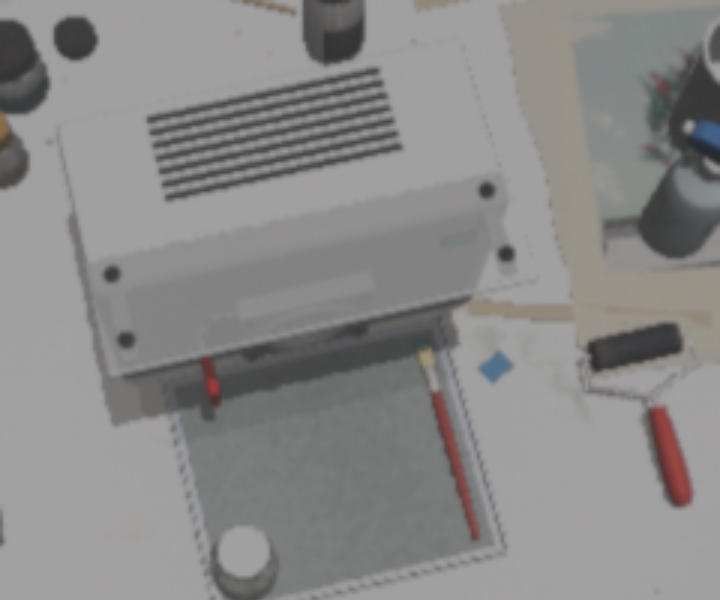

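```bash
python3 - <<'E'
from h import *
c=read_camera("top"); R=cv2.Rodrigues(np.array(c["rvec"],float))[0]
def ray(u,v,z):
    u,v=u/3+220,v/3+100
    d=R.T@np.array([(u-c["cx"])/c["fx"],(v-c["cy"])/c["fy"],1]); o=w(c,[0,0,0]); return o+d*(z-o[2])/d[2]
for n,a,b,z in [("visor",(118,373),(535,283),.245),("trayfront",(213,598),(503,547),.009),("trayR",(440,330),(503,547),.009),("trayL",(165,390),(213,600),.009),("boxback",(58,122),(460,38),.24)]:
    A,B=ray(*a,z),ray(*b,z); d=B-A; print(n,A.round(4),B.round(4),np.arctan2(d[1],d[0]).round(3),np.linalg.norm(d).round(3))
print("grip",ray(208,365,.127),ray(213,390,.127))
E
```

```text
visor [0.574 0.144 0.245] [ 0.6001 -0.1929  0.245 ] -1.493 0.338
trayfront [0.4242 0.1007 0.009 ] [ 0.4318 -0.1725  0.009 ] -1.543 0.273
trayR [ 0.6509 -0.1525  0.009 ] [ 0.4318 -0.1725  0.009 ] -3.051 0.22
trayL [0.6294 0.1197 0.009 ] [0.4224 0.101  0.009 ] -3.051 0.208
boxback [0.7997 0.1686 0.24  ] [ 0.8283 -0.1751  0.24  ] -1.488 0.345
grip [0.60932158 0.07456777 0.127     ] [0.58604098 0.07328699 0.127     ]
```

Emit:
apply_moves(commands=[{"translation": [5,5,2],"turn": 0.15},{"translation": [9,10,4],"turn": 0.3},{"translation": [13,15,6],"turn": 0.45},{"translation": [17,20,7],"turn": 0.6},{"translation": [20,25,8],"turn": 0.75}], hand=8.54)

```text
time: 1.75
eef_pos: [0.3319, -0.3079, 0.3071]
eef_rot: [2.678, 1.639, 0.001]
force: [0.6, -1.3, 0.3]
gripper_width: 0.998
grip_force: 0.0
```

Emit:
apply_moves(commands=[{"translation": [2,5,0],"turn": 0.14},{"translation": [3,10,0],"turn": 0.28},{"translation": [5,15,0],"turn": 0.42},{"translation": [6,20,0],"turn": 0.5},{"translation": [7,25,0],"turn": 0.5}])

```text
time: 2.25
eef_pos: [0.3989, -0.0674, 0.3065]
eef_rot: [2.195, 2.246, 0.001]
force: [1.8, -0.6, 0.2]
gripper_width: 1.001
grip_force: 0.0
```

Emit:
apply_moves(commands=[{"translation": [0,0,0],"turn": 0},{"translation": [0,0,0],"turn": 0},{"translation": [0,0,0],"turn": 0},{"translation": [0,0,0],"turn": 0},{"translation": [0,0,0],"turn": 0}])

```text
time: 2.75
eef_pos: [0.3984, -0.0707, 0.3063]
eef_rot: [2.2, 2.242, -0.0]
force: [-0.4, -0.7, 1.0]
gripper_width: 1.0
grip_force: 0.0
```

```bash
python3 - <<'E'
from h import *
o=get_obs(); print(o["eef_pos"],o["eef_rot"],o["joints"])
c=read_camera("wrist"); cv2.imwrite("pics/w1.png",c["img"]); print(w(c,[0,0,0]))
for q in ("hood","visor_edge","tray","gate_grip","inlet_centre","ink_bottle_plum","flat_brush"):
    for r in landmark_of("wrist",q)[:1]: print(q,round(r["p"],2),np.round(w(c,r["position"]),3))
E
```

```text
[ 0.39835202 -0.07073474  0.30625528] [ 2.20049320e+00  2.24215063e+00 -2.61414522e-04] [-1.75618278e-01  3.00564889e-02 -2.50425353e-01  1.29038296e+00
 -1.54809837e-04  1.37642516e+00]
[0.39705936 0.01167995 0.43808778]
hood 0.61 [ 0.66  -0.016 -0.002]
tray 0.81 [ 0.541 -0.027  0.003]
gate_grip 0.68 [0.605 0.078 0.109]
inlet_centre 0.94 [ 0.641 -0.015  0.107]
ink_bottle_plum 0.98 [0.448 0.067 0.003]
flat_brush 0.57 [ 0.546 -0.141  0.003]
```

View pics/w1.png

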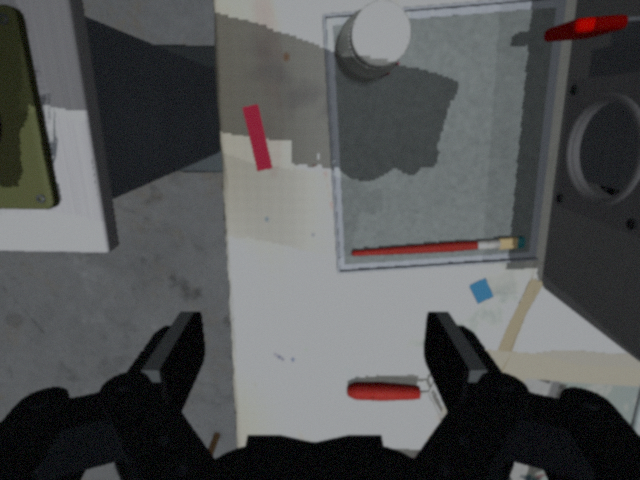

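Emit:
apply_moves(commands=[{"translation": [4,2.5,0],"turn": 0.03},{"translation": [7,5,0],"turn": 0.06},{"translation": [10,7,0],"turn": 0.066},{"translation": [11.5,7.9,-1],"turn": 0.066},{"translation": [11.5,7.9,-4],"turn": 0.066}])

```text
time: 3.65
eef_pos: [0.5175, 0.0109, 0.2673]
eef_rot: [2.116, 2.316, 0.007]
force: [0.0, -0.8, -1.0]
gripper_width: 1.0
grip_force: 0.0
```

Emit:
apply_moves(commands=[{"translation": [0,0,-3],"turn": 0},{"translation": [0,0,-6],"turn": 0},{"translation": [0,0,-8],"turn": 0},{"translation": [0,0,-9],"turn": 0},{"translation": [0,0,-9],"turn": 0}])

```text
time: 4.15
eef_pos: [0.512, 0.0094, 0.1748]
eef_rot: [-2.12, -2.315, 0.004]
force: [-0.2, -0.4, 0.6]
gripper_width: 0.996
grip_force: 0.0
```

```bash
python3 - <<'E'
from h import *
o=get_obs(); print(o["eef_pos"],o["eef_rot"])
c=read_camera("wrist"); cv2.imwrite("pics/w2.png",c["img"]); print(w(c,[0,0,0]),c["fx"])
for q in ("visor_edge","tray","gate_grip","inlet_centre","ink_bottle_plum"):
    for r in landmark_of("wrist",q)[:1]: print(q,round(r["p"],2),np.round(w(c,r["position"]),3))
E
```

```text
[0.51199832 0.00940348 0.1747537 ] [-2.12023365 -2.31480017  0.00419705]
[0.50559875 0.09153592 0.30659731] 384.2031431411135
visor_edge 0.61 [ 0.64  -0.016  0.106]
tray 0.72 [ 0.54  -0.025  0.004]
gate_grip 0.56 [0.606 0.076 0.107]
inlet_centre 0.87 [ 0.638 -0.017  0.108]
ink_bottle_plum 0.57 [0.446 0.07  0.004]
```

View pics/w2.png

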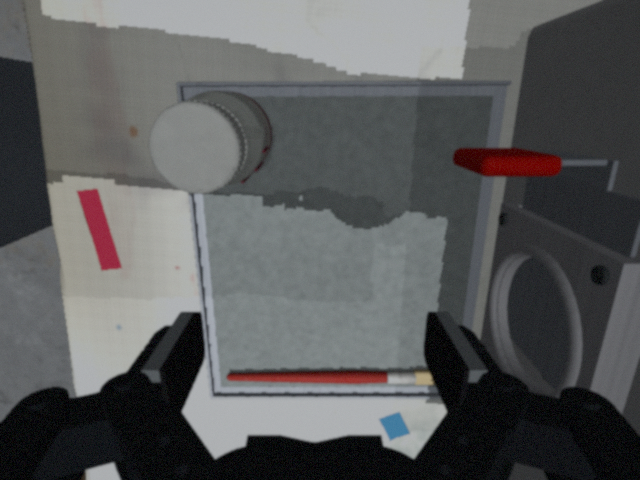

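```bash
python3 - <<'E'
from h import *
c=read_camera("wrist")
m=outline_of("wrist","gate_grip"); v,u=np.nonzero(m[0]["pixels"]); print(m[0]["p"],u.min(),u.max(),v.min(),v.max(),u.mean(),v.mean())
h=c["img"].astype(int); red=(h[...,2]>h[...,1]+60)&(h[...,2]>h[...,0]+60); red[:120]=0; red[185:]=0; red[:,:430]=0
v,u=np.nonzero(red); print("red",u.min(),u.max(),v.min(),v.max()); 
for x in (460,480,500,520,540,555): print(x,v[u==x].min(),v[u==x].max(),end="; ")
p=(.6585,-.0155,.085)
def H(a,b,z): s,k=np.sin(p[2]),np.cos(p[2]); return (p[0]+k*a-s*b,p[1]+s*a+k*b,z)
print()
for z in (.083,.127):
  for a in (-.067,-.029):
    for b in (.08,.09): print(a,b,z,px(c,H(a,b,z)).round())
print("inlet",px(c,H(-.018,0,.105)).round(), "housing top left",px(c,H(-.018,.06,.16)).round(),px(c,H(-.018,.06,.05)).round(), "tray left lip front/back",px(c,H(-.245,.14,.009)).round(),px(c,H(-.003,.14,.003)).round())
E
```

```text
0.8 448 639 147 384 550.742226809444 233.74119468455683
red 466 553 150 174Traceback (most recent call last):
  File "<stdin>", line 6, in <module>
    return umr_minimum(a, axis, None, out, keepdims, initial, where)
ValueError: zero-size array to reduction operation minimum which has no identity
```

```bash
python3 - <<'E'
from h import *
c=read_camera("wrist")
p=(.6585,-.0155,.085)
def H(a,b,z): s,k=np.sin(p[2]),np.cos(p[2]); return (p[0]+k*a-s*b,p[1]+s*a+k*b,z)
for z in (.083,.127):
  for a in (-.067,-.029):
    for b in (.08,.09): print(a,b,z,px(c,H(a,b,z)).round())
print("inlet",px(c,H(-.018,0,.105)).round(), "housing top left",px(c,H(-.018,.06,.16)).round(),px(c,H(-.018,.06,.05)).round(), "tray left lip front/back",px(c,H(-.245,.14,.009)).round(),px(c,H(-.003,.14,.003)).round())
E
```

```text
-0.067 0.08 0.083 [441. 181.]
-0.067 0.09 0.083 [443. 164.]
-0.029 0.08 0.083 [506. 181.]
-0.029 0.09 0.083 [508. 164.]
-0.067 0.08 0.127 [470. 197.]
-0.067 0.09 0.127 [473. 176.]
-0.029 0.08 0.127 [549. 198.]
-0.029 0.09 0.127 [553. 177.]
inlet [520. 320.] housing top left [612. 262.] [494. 202.] tray left lip front/back [172.  80.] [503.  82.]
```

Emit:
apply_moves(commands=[{"translation": [0,0,-2.5],"turn": 0},{"translation": [0,0,-5],"turn": 0},{"translation": [0,0,-6.3],"turn": 0},{"translation": [1,0.5,-6.3],"turn": 0},{"translation": [2,1,-6.3],"turn": 0}])

```text
time: 5.1
eef_pos: [0.5355, 0.0202, 0.1141]
eef_rot: [2.121, 2.316, 0.003]
force: [0.1, 0.9, 1.2]
gripper_width: 0.998
grip_force: 0.0
```

Emit:
apply_moves(commands=[{"translation": [0.4,0,0],"turn": 0},{"translation": [0.8,0,0],"turn": 0},{"translation": [1.1,0,0],"turn": 0},{"translation": [1.1,0,0],"turn": 0},{"translation": [1.1,0,0],"turn": 0}])

```text
time: 5.6
eef_pos: [0.5444, 0.0196, 0.1134]
eef_rot: [-2.122, -2.317, 0.0]
force: [-0.0, 0.7, -0.2]
gripper_width: 1.005
grip_force: 0.0
```

```bash
python3 - <<'E'
from h import *
o=get_obs(); print(o["eef_pos"],o["eef_rot"],o["force"])
a=read_camera("wrist")["img"]; cv2.imwrite("pics/w3.png",a)
E
```

```text
[0.54443294 0.01956253 0.11338773] [-2.12173256e+00 -2.31678883e+00  1.85644923e-04] [-0.02670587  0.72293397 -0.21293289]
```

View pics/w3.png

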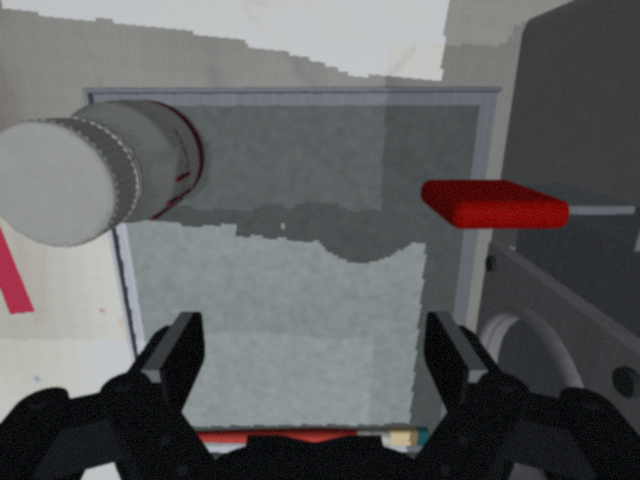

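Emit:
apply_moves(commands=[{"translation": [0,0,0.6],"turn": 0},{"translation": [0,0,1.2],"turn": 0},{"translation": [-0.1,1,1.2],"turn": 0},{"translation": [-0.2,2,1.2],"turn": 0},{"translation": [-0.2,2.6,1.2],"turn": 0}])

```text
time: 6.15
eef_pos: [0.5422, 0.0469, 0.1253]
eef_rot: [-2.12, -2.318, -0.0]
force: [-0.8, -0.8, -0.2]
gripper_width: 1.002
grip_force: 0.0
```

Emit:
apply_moves(commands=[{"translation": [0,0.3,0],"turn": 0},{"translation": [0,0.6,0],"turn": 0},{"translation": [-0.1,0.9,0],"turn": 0},{"translation": [-0.1,1.2,0],"turn": 0},{"translation": [-0.1,1.2,0],"turn": 0}])

```text
time: 6.65
eef_pos: [0.5415, 0.0579, 0.1252]
eef_rot: [-2.121, -2.317, 0.0]
force: [0.5, 0.0, -0.2]
gripper_width: 1.004
grip_force: 0.0
```

```bash
python3 - <<'E'
from h import *
o=get_obs(); print(o["eef_pos"],o["eef_rot"],o["force"])
a=read_camera("wrist")["img"]; b=read_camera("scene")["img"][190:290,200:330]; cv2.imwrite("pics/w4.png",np.hstack([cv2.resize(a,(400,300)),cv2.resize(b,(390,300))]))
E
```

```text
[0.54149418 0.05793356 0.12520086] [-2.12118037e+00 -2.31716825e+00  1.48234198e-04] [ 0.46741029  0.02843008 -0.18726037]
```

View pics/w4.png

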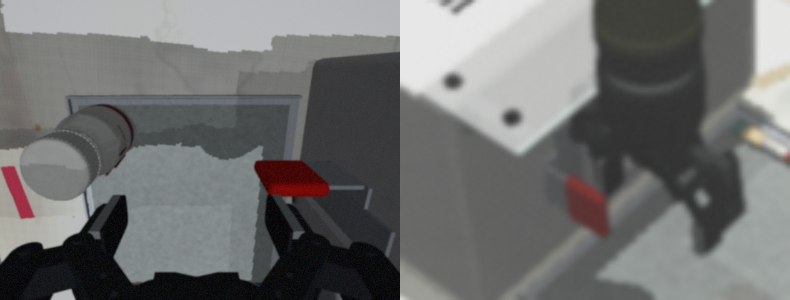

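Emit:
apply_moves(commands=[{"translation": [0,0.3,0],"turn": 0},{"translation": [0,0.6,0],"turn": 0},{"translation": [-0.1,0.9,0],"turn": 0},{"translation": [-0.1,1.2,0],"turn": 0},{"translation": [-0.1,1.5,0],"turn": 0}])

```text
time: 7.25
eef_pos: [0.5405, 0.073, 0.1253]
eef_rot: [2.121, 2.317, 0.0]
force: [1.1, 0.0, 0.2]
gripper_width: 1.002
grip_force: 0.0
```

```bash
python3 - <<'E'
from h import *
o=get_obs(); print(o["eef_pos"],o["force"],o["torque"])
a=read_camera("wrist")["img"]; b=read_camera("scene")["img"][190:290,200:330]; cv2.imwrite("pics/w5.png",np.hstack([cv2.resize(a,(400,300)),cv2.resize(b,(390,300))]))
E
```

```text
[0.54053819 0.07297623 0.12529327] [1.075412   0.04534905 0.20617987] [-0.07350268 -0.02578632 -0.00659546]
```

View pics/w5.png

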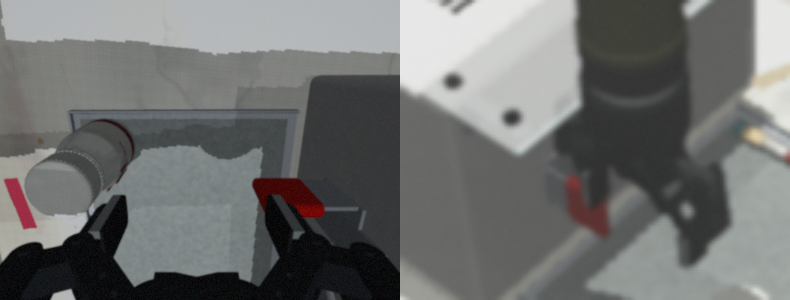

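```bash
python3 - <<'E'
from h import *
o=get_obs(); T=np.array(o["eef_pos"]); Rt=cv2.Rodrigues(np.array(o["eef_rot"]))[0]
c=read_camera("wrist"); R=cv2.Rodrigues(np.array(c["rvec"],float))[0]; C=w(c,[0,0,0])
print("cam in tool",Rt.T@(C-T)," tool axes",Rt[:,0].round(3),Rt[:,1].round(3))
def ray(u,v): return R.T@np.array([(u-c["cx"])/c["fx"],(v-c["cy"])/c["fy"],1])
def atz(u,v,z): d=ray(u,v); return Rt.T@(C+d*(z-C[2])/d[2]-T)
h=c["img"].astype(int); red=((h[...,2]>2.0*h[...,1])&(h[...,2]>90)).astype(np.uint8); red[:,:380]=0
n,lab,st,_=cv2.connectedComponentsWithStats(red); k=1+st[1:,4].argmax(); print(st[k])
m=lab==k
for u in range(400,530,12):
    v=np.nonzero(m[:,u])[0]
    if len(v): print(u,v.min(),v.max(), "tool xyz(mm) of lower edge @z.127",(atz(u,v.max(),.127)*1e3).round(1),"upper",(atz(u,v.min(),.127)*1e3).round(1))
# finger tip z: points at tool x toward camera
s=np.sign((Rt.T@(C-T))[0])
for y in (.0425,.050,-.0425):
  for z in (-.02,-.005,.003,.011,.02): print(y,z,px(c,T+Rt@np.array([s*.011,y,z])).round())
E
```

```text
cam in tool [ 0.08236658  0.00035366 -0.13186887]  tool axes [-0.089  0.996  0.   ] [0.996 0.089 0.   ]
[474 329  45  20 715]
484 329 345 tool xyz(mm) of lower edge @z.127 [-5.3 67.3 -1.7] upper [ 1.9 66.3 -1.7]
496 329 347 tool xyz(mm) of lower edge @z.127 [-6.2 72.2 -1.7] upper [ 1.9 71.  -1.7]
508 330 347 tool xyz(mm) of lower edge @z.127 [-6.2 76.9 -1.7] upper [ 1.5 75.7 -1.7]
0.0425 -0.02 [440. 335.]
0.0425 -0.005 [427. 312.]
0.0425 0.003 [421. 302.]
0.0425 0.011 [416. 293.]
0.0425 0.02 [411. 284.]
0.05 -0.02 [462. 335.]
0.05 -0.005 [447. 312.]
0.05 0.003 [441. 302.]
0.05 0.011 [434. 293.]
0.05 0.02 [428. 284.]
-0.0425 -0.02 [186. 335.]
-0.0425 -0.005 [199. 312.]
-0.0425 0.003 [204. 302.]
-0.0425 0.011 [210. 293.]
-0.0425 0.02 [215. 283.]
```

Emit:
apply_moves(commands=[{"translation": [0.1,-1.2,0],"turn": 0},{"translation": [0.2,-2.3,0],"turn": 0},{"translation": [0.2,-2.3,-0.6],"turn": 0},{"translation": [0.2,-2.3,-1.4],"turn": 0},{"translation": [0.2,-2.3,-1.8],"turn": 0}])

```text
time: 7.9
eef_pos: [0.5419, 0.0494, 0.1061]
eef_rot: [-2.121, -2.316, 0.002]
force: [-1.6, 0.4, 0.6]
gripper_width: 1.002
grip_force: 0.0
```

Emit:
apply_moves(commands=[{"translation": [0,0.3,0],"turn": 0},{"translation": [0,0.6,0],"turn": 0},{"translation": [-0.1,0.9,0],"turn": 0},{"translation": [-0.1,1.2,0],"turn": 0},{"translation": [-0.1,1.5,0],"turn": 0}])

```text
time: 8.4
eef_pos: [0.5407, 0.0618, 0.1063]
eef_rot: [2.122, 2.312, -0.011]
force: [0.8, -9.4, -3.9]
gripper_width: 0.999
grip_force: 4.7
```

Emit:
apply_moves(commands=[{"translation": [0,0.3,0],"turn": 0},{"translation": [-0.1,0.6,0],"turn": 0},{"translation": [-0.1,0.9,0],"turn": 0},{"translation": [-0.1,1.2,0],"turn": 0},{"translation": [-0.1,1.5,0],"turn": 0}])

```text
time: 8.9
eef_pos: [0.5394, 0.0767, 0.1063]
eef_rot: [2.122, 2.312, -0.011]
force: [-0.0, -9.4, -3.1]
gripper_width: 1.004
grip_force: 4.7
```

```bash
python3 - <<'E'
from h import *
o=get_obs(); print(o["eef_pos"],o["eef_rot"],o["force"])
c=read_camera("wrist"); a=c["img"]; cv2.imwrite("pics/w6.png",cv2.resize(a[200:420,420:640],(600,600),interpolation=cv2.INTER_CUBIC))
C=w(c,[0,0,0]); print(C)
for q in ("gate_grip","inlet_centre"):
    for r in landmark_of("wrist",q)[:1]: print(q,round(r["p"],2),np.round(w(c,r["position"]),3))
E
```

```text
[0.53936127 0.07672278 0.10625477] [ 2.12246923  2.31182962 -0.01145872] [-0.04088764 -9.42312096 -3.07971341]
[0.53301583 0.15981461 0.23752638]
gate_grip 0.8 [0.604 0.1   0.106]
```

View pics/w6.png

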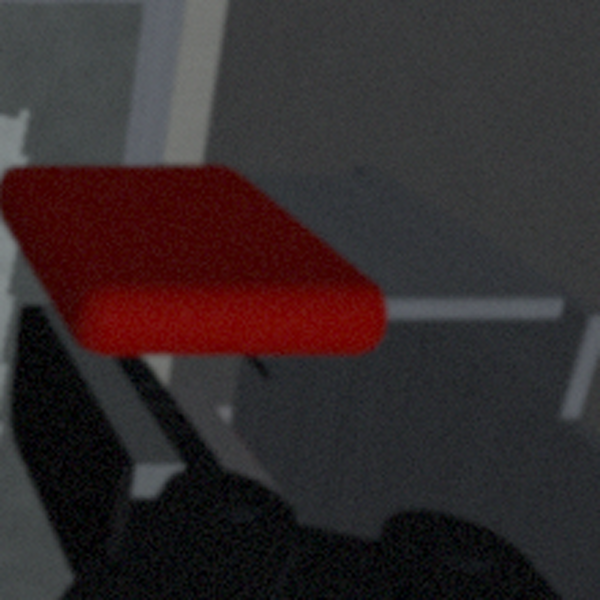

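Emit:
apply_moves(commands=[{"translation": [0,0.2,0],"turn": 0},{"translation": [0,0.4,0],"turn": 0},{"translation": [-0.1,0.5,0],"turn": 0},{"translation": [-0.1,0.6,0],"turn": 0},{"translation": [-0.1,0.6,0],"turn": 0}])

```text
time: 9.55
eef_pos: [0.5388, 0.0829, 0.1063]
eef_rot: [2.122, 2.312, -0.01]
force: [1.6, -8.5, -4.9]
gripper_width: 0.999
grip_force: 4.3
```

Emit:
apply_moves(commands=[{"translation": [0,-1,0],"turn": 0},{"translation": [0.1,-3,0],"turn": 0},{"translation": [0.2,-6,0],"turn": 0},{"translation": [0.2,-7,0],"turn": 0},{"translation": [0.2,-7,0],"turn": 0}])

```text
time: 10.05
eef_pos: [0.5418, 0.0149, 0.1076]
eef_rot: [-2.124, -2.315, -0.001]
force: [0.2, -0.0, 0.8]
gripper_width: 0.999
grip_force: 0.0
```

```bash
python3 - <<'E'
from h import *
o=get_obs(); print(o["eef_pos"],o["force"])
c=read_camera("wrist"); a=c["img"]; cv2.imwrite("pics/w7.png",a)
R=cv2.Rodrigues(np.array(c["rvec"],float))[0]; C=w(c,[0,0,0])
G=[];I=[]
for n in ("wrist","scene","wrist"):
    c2=read_camera(n)
    for q in ("gate_grip","inlet_centre"):
        for r in landmark_of(n,q)[:1]: print(n,q,round(r["p"],2),np.round(w(c2,r["position"]),4))
h=a.astype(int); hsv=cv2.cvtColor(a,cv2.COLOR_BGR2HSV)
red=((h[...,2]>1.6*h[...,1]+8)&(h[...,2]>1.6*h[...,0]+8)).astype(np.uint8); red[:,:400]=0
n,lab,st,ce=cv2.connectedComponentsWithStats(red)
for k in range(1,n):
    if st[k,4]>3: print(st[k],ce[k].round(1))
p=(.660,-.0145,.085)
def H(x,b,z): s,k=np.sin(p[2]),np.cos(p[2]); return (p[0]+k*x-s*b,p[1]+s*x+k*b,z)
for b in (.06,.0635): print("tick line upper/lower guess",[px(c,H(-.01,b,z)).round() for z in (.06,.07,.14,.15)])
print("housing corners",px(c,H(-.018,.06,.16)).round(),px(c,H(-.018,.06,.05)).round(),"inlet",px(c,H(-.018,0,.105)).round())
cv2.imwrite("pics/w7c.png",cv2.resize(a[150:400,430:640],(630,600),interpolation=cv2.INTER_CUBIC))
E
```

```text
[0.54178335 0.01492904 0.10756066] [ 0.21056775 -0.04618224  0.81223843]
wrist gate_grip 0.94 [0.6045 0.1031 0.1076]
scene inlet_centre 0.82 [ 0.6402 -0.0189  0.1024]
wrist gate_grip 0.72 [0.6023 0.106  0.1078]
[ 441   81  178   37 5977] [532.8  99.4]
[529 238  12  11  74] [534.6 242.9]
tick line upper/lower guess [array([526., 242.]), array([537., 249.]), array([668., 330.]), array([700., 350.])]
tick line upper/lower guess [array([528., 235.]), array([539., 242.]), array([671., 320.]), array([704., 339.])]
housing corners [706. 374.] [501. 236.] inlet [538. 407.]
```

View pics/w7c.png

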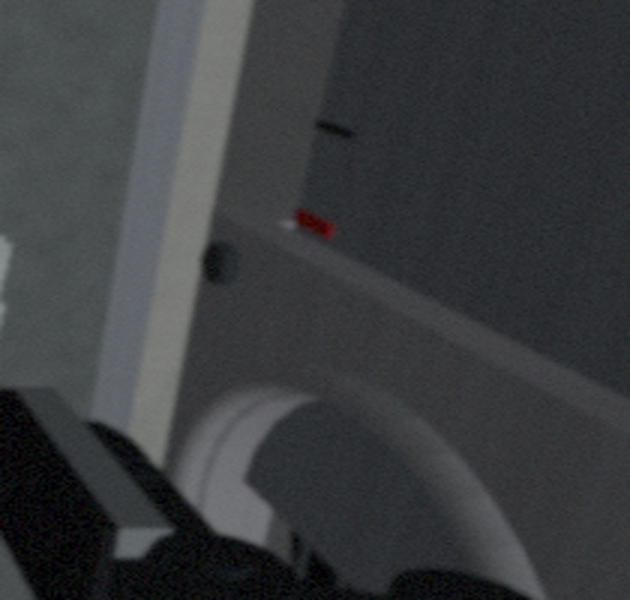

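Emit:
apply_moves(commands=[{"translation": [-3,-1,0],"turn": 0},{"translation": [-6,-3,4],"turn": 0.14},{"translation": [-8,-5,9],"turn": 0.28},{"translation": [-9,-9,14],"turn": 0.42},{"translation": [-9,-13,17],"turn": 0.56}])

```text
time: 11.05
eef_pos: [0.452, -0.0963, 0.2632]
eef_rot: [1.387, 2.818, 0.001]
force: [1.3, -0.7, -0.1]
gripper_width: 0.998
grip_force: 0.0
```

Emit:
apply_moves(commands=[{"translation": [1,-4,0],"turn": 0.14},{"translation": [2,-8,0],"turn": 0.28},{"translation": [3,-12,0],"turn": 0.42},{"translation": [4,-16,0],"turn": 0.56},{"translation": [5,-20,0],"turn": 0.7}], hand=6)

```text
time: 11.55
eef_pos: [0.5033, -0.2979, 0.2609]
eef_rot: [0.34, 3.123, 0.0]
force: [1.3, 0.1, 0.3]
gripper_width: 0.7
grip_force: 0.0
```

Emit:
apply_moves(commands=[{"translation": [0,0,0],"turn": 0.14},{"translation": [0,0,0],"turn": 0.28},{"translation": [0,0,0],"turn": 0.28},{"translation": [0,0,0],"turn": 0.28},{"translation": [0,0,0],"turn": 0.28}])

```text
time: 12.05
eef_pos: [0.5031, -0.296, 0.2609]
eef_rot: [0.088, -3.14, 0.0]
force: [0.2, -0.4, -0.2]
gripper_width: 0.706
grip_force: 0.0
```

```bash
cat > m.py <<'E'
from h import *
from scipy.spatial.transform import Rotation as Ro
o=get_obs(); y=Ro.from_rotvec(o["eef_rot"]).as_matrix()[:,1]; print(o["eef_pos"],"closing",np.arctan2(y[1],y[0]),o["joints"])
for n in ("wrist","scene"):
    c=read_camera(n); P={}
    for q in ("brayer_grip","brayer_roller"):
        for r in landmark_of(n,q)[:1]: P[q]=w(c,r["position"]); print(n,q,round(r["p"],2),np.round(P[q],4))
    if len(P)==2: d=P["brayer_roller"]-P["brayer_grip"]; print("yaw",np.arctan2(d[1],d[0]),np.linalg.norm(d))
E
python3 m.py
```

```text
[ 0.50310959 -0.29596526  0.2609142 ] closing 1.6266131812807623 [-5.31744716e-01  3.55735326e-01  4.91859892e-02  1.26425451e+00
 -1.24220572e-05 -5.87561570e-01]
wrist brayer_grip 0.92 [ 0.5219 -0.3398  0.0174]
wrist brayer_roller 0.58 [ 0.6085 -0.3338  0.0216]
yaw 0.06932358210192116 0.08694337237535704
scene brayer_grip 0.75 [ 0.5205 -0.3392  0.0133]
scene brayer_roller 0.91 [ 0.6029 -0.3324  0.0168]
yaw 0.08200628443157175 0.0827175313944995
```

Emit:
apply_moves(commands=[{"translation": [1,-2.5,-2],"turn": 0.02},{"translation": [1.7,-4.4,-6],"turn": 0.02},{"translation": [1.7,-4.4,-10.5],"turn": 0.02},{"translation": [1.7,-4.4,-15],"turn": 0.02},{"translation": [1.7,-4.4,-18],"turn": 0.02}])

```text
time: 12.85
eef_pos: [0.5185, -0.3395, 0.0775]
eef_rot: [0.12, -3.136, -0.004]
force: [-0.5, 0.4, 0.4]
gripper_width: 0.703
grip_force: 0.0
```

Emit:
apply_moves(commands=[{"translation": [0,0,-2.5],"turn": 0},{"translation": [0,0,-4.5],"turn": 0},{"translation": [0,0,-6],"turn": 0},{"translation": [0,0,-6.7],"turn": 0},{"translation": [0,0,-6.7],"turn": 0}])

```text
time: 13.35
eef_pos: [0.5195, -0.3399, 0.0129]
eef_rot: [0.121, -3.138, -0.002]
force: [0.6, 0.3, -1.4]
gripper_width: 0.703
grip_force: 0.0
```

Emit:
apply_moves(commands=[{"translation": [0,0,0],"turn": 0},{"translation": [0,0,0],"turn": 0},{"translation": [0,0,0],"turn": 0},{"translation": [0,0,0],"turn": 0},{"translation": [0,0,0],"turn": 0}], hand=0, grip_force=60)

```text
time: 13.85
eef_pos: [0.5209, -0.3408, 0.0152]
eef_rot: [-0.121, 3.137, -0.002]
force: [-0.9, 0.2, 6.2]
gripper_width: 0.216
grip_force: 58.5
```

Emit:
apply_moves(commands=[{"translation": [0,0,0],"turn": 0},{"translation": [0,0,0],"turn": 0},{"translation": [0,0,0.5],"turn": 0},{"translation": [0,0,1.5],"turn": 0},{"translation": [0,0,3],"turn": 0}])

```text
time: 14.35
eef_pos: [0.5189, -0.3396, 0.0433]
eef_rot: [0.121, -3.137, -0.003]
force: [0.4, -0.2, -2.2]
gripper_width: 0.216
grip_force: 58.5
```

Emit:
apply_moves(commands=[{"translation": [-1,0,3],"turn": 0},{"translation": [-3,3,6],"turn": 0},{"translation": [-5,7,6.5],"turn": 0},{"translation": [-6,11,6.5],"turn": 0},{"translation": [-6,15,6.5],"turn": 0}])

```text
time: 14.85
eef_pos: [0.4578, -0.1889, 0.1095]
eef_rot: [0.118, -3.138, -0.001]
force: [0.6, 0.3, -1.9]
gripper_width: 0.213
grip_force: 58.8
```

Emit:
apply_moves(commands=[{"translation": [0,4,0],"turn": 0},{"translation": [0,8,0],"turn": 0},{"translation": [0,12,0],"turn": 0},{"translation": [0,15,0],"turn": 0.01},{"translation": [0,15.8,0],"turn": 0.01}])

```text
time: 15.35
eef_pos: [0.4594, -0.0297, 0.1092]
eef_rot: [0.143, -3.138, -0.002]
force: [-0.6, -0.3, -1.8]
gripper_width: 0.215
grip_force: 58.8
```

```bash
python3 m.py
```

```text
[ 0.45937212 -0.0297221   0.10918562] closing 1.6618808218825105 [-0.0652256   0.2552235  -0.52243059  0.7938128   0.00091364 -0.15631066]
wrist brayer_grip 0.97 [ 0.459  -0.0277  0.1111]
scene brayer_grip 0.63 [ 0.4588 -0.0304  0.11  ]
scene brayer_roller 0.58 [ 0.5443 -0.0211  0.1083]
yaw 0.10791042424349342 0.0859275276032076
```

Emit:
apply_moves(commands=[{"translation": [1.5,0,-2],"turn": -0.005},{"translation": [3,0,-4],"turn": -0.005},{"translation": [4.5,0,-5],"turn": -0.005},{"translation": [5.5,-0.1,-5.5],"turn": -0.005},{"translation": [5.7,-0.1,-6],"turn": -0.005}])

```text
time: 16.15
eef_pos: [0.5188, -0.0344, 0.0487]
eef_rot: [-0.127, 3.138, -0.001]
force: [-0.4, 0.9, -2.4]
gripper_width: 0.217
grip_force: 58.9
```

Emit:
apply_moves(commands=[{"translation": [0,0,-1.2],"turn": 0},{"translation": [0,0,-2],"turn": 0},{"translation": [0,0,-2.5],"turn": 0},{"translation": [0,0,-2.9],"turn": 0},{"translation": [0,0,-2.9],"turn": 0}])

```text
time: 16.65
eef_pos: [0.5164, -0.0333, 0.0195]
eef_rot: [0.129, -3.138, -0.0]
force: [-0.5, -0.5, -0.9]
gripper_width: 0.212
grip_force: 59.0
```

```bash
python3 m.py; python3 -c "
from h import *
print(get_obs()['force'])
c=read_camera('top')
for q in ('brayer_grip','brayer_roller','inlet_centre','visor_edge','tray'):
    for r in landmark_of('top',q)[:1]: print(q,round(r['p'],2),np.round(w(c,r['position']),4))"
```

```text
[ 0.51636659 -0.0332626   0.01945193] closing 1.6530967705483457 [-6.42936499e-02  4.47519194e-01 -5.06828273e-01  6.17556800e-01
 -5.70474648e-05 -1.46594120e-01]
wrist brayer_grip 0.58 [ 0.5173 -0.0319  0.0236]
scene brayer_grip 0.61 [ 0.5163 -0.0318  0.02  ]
scene brayer_roller 0.96 [ 0.6009 -0.0219  0.0216]
yaw 0.11647500135824887 0.08521842523773838
[ 0.73713472 -0.30631986 -2.00748235]
brayer_roller 0.53 [ 0.6017 -0.0224  0.0199]
inlet_centre 0.69 [ 0.6403 -0.0116  0.1026]
tray 0.9 [ 0.5345 -0.0276  0.0014]
```

Emit:
apply_moves(commands=[{"translation": [0,0,-0.1],"turn": 0},{"translation": [0,0,-0.2],"turn": 0},{"translation": [0,0,-0.25],"turn": 0},{"translation": [0,0,-0.25],"turn": 0},{"translation": [0,0,-0.25],"turn": 0}])

```text
time: 17.75
eef_pos: [0.5171, -0.0334, 0.0181]
eef_rot: [-0.129, 3.139, -0.0]
force: [-3.4, 0.6, 6.4]
gripper_width: 0.213
grip_force: 59.7
```

Emit:
apply_moves(commands=[{"translation": [0,0,0],"turn": 0},{"translation": [0,0,0],"turn": 0},{"translation": [0,0,0],"turn": 0},{"translation": [0,0,0],"turn": 0},{"translation": [0,0,0],"turn": 0}], hand=4.5)

```text
time: 18.25
eef_pos: [0.5171, -0.0333, 0.0173]
eef_rot: [0.129, -3.139, -0.0]
force: [-0.4, 0.3, -1.5]
gripper_width: 0.525
grip_force: 0.0
```

Emit:
apply_moves(commands=[{"translation": [0,0,0.5],"turn": 0},{"translation": [0,0,2],"turn": 0},{"translation": [0,0,5],"turn": 0},{"translation": [0,0,9],"turn": 0},{"translation": [-2,0,13],"turn": 0}])

```text
time: 18.75
eef_pos: [0.4993, -0.0334, 0.1491]
eef_rot: [-0.129, 3.136, -0.0]
force: [0.6, 0.0, 1.2]
gripper_width: 0.525
grip_force: 0.0
```

Emit:
apply_moves(commands=[{"translation": [-3,0,4],"turn": 0},{"translation": [-6,0,8],"turn": 0},{"translation": [-9,0,11],"turn": 0},{"translation": [-10,0,12],"turn": 0},{"translation": [-10,0,12],"turn": 0}])

```text
time: 19.25
eef_pos: [0.3972, -0.0334, 0.2691]
eef_rot: [-0.129, 3.135, -0.001]
force: [0.8, -0.4, 0.2]
gripper_width: 0.525
grip_force: 0.0
```

```bash
python3 m.py; python3 -c "
from h import *
for n in ('wrist','scene','top'):
  c=read_camera(n)
  for q in ('brayer_grip','brayer_roller','gate_grip','inlet_centre','flat_brush','ink_bottle_plum'):
    for r in landmark_of(n,q)[:1]: print(n,q,round(r['p'],2),np.round(w(c,r['position']),4))"
```

```text
[ 0.39716416 -0.03341323  0.26905176] closing 1.652790479005882 [-8.39410035e-02  2.77988629e-02 -3.49520020e-01  1.18939289e+00
  1.17513236e-05 -1.65936468e-01]
wrist brayer_grip 0.7 [ 0.5175 -0.0326  0.0192]
wrist brayer_roller 0.68 [ 0.6045 -0.0247  0.0262]
yaw 0.09091376370972418 0.08763093061242708
scene brayer_grip 0.57 [ 0.5152 -0.0296  0.0194]
scene brayer_roller 0.6 [ 0.5992 -0.0233  0.0202]
yaw 0.07499814168770207 0.08431453018311838
wrist brayer_grip 0.94 [ 0.5155 -0.0323  0.0206]
wrist brayer_roller 0.89 [ 0.6046 -0.0223  0.0224]
wrist gate_grip 0.55 [0.6023 0.1067 0.1071]
wrist flat_brush 0.71 [ 0.5466 -0.1376  0.002 ]
wrist ink_bottle_plum 0.73 [0.4455 0.0681 0.0046]
scene brayer_grip 0.69 [ 0.5157 -0.0339  0.0204]
scene gate_grip 0.61 [0.6023 0.1015 0.103 ]
scene inlet_centre 0.78 [ 0.6423 -0.019   0.0984]
scene flat_brush 0.57 [ 0.5449 -0.1368  0.0058]
scene ink_bottle_plum 0.61 [4.428e-01 6.610e-02 1.000e-04]
top brayer_grip 0.86 [ 0.5104 -0.0329  0.0186]
top brayer_roller 0.71 [ 0.6041 -0.0229  0.0193]
top gate_grip 0.51 [0.5989 0.1045 0.1061]
top inlet_centre 0.8 [ 0.642  -0.0155  0.105 ]
top ink_bottle_plum 0.69 [0.5962 0.1046 0.1044]
```

```bash
python3 -c "
from station import job_done; print(job_done())"
```

```text
the job is handed in; nothing more can be done
None
```

The job is handed in, with no verdict returned. By the last camera readings the gate is about 40 mm open with its red mark at the housing edge. The brayer lies released on the tray, its roller about 57 mm out from the box's face, squarely in front of the inlet, with the handle to the front. The brush and ink bottle are where they stood, and I didn't re-measure the tape, which the arm never went near.

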